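# File the edge of a clamped plate with lifted return strokes

## Task

Take the block file off its rubber mat by the wooden grip and dress the top edge of the steel plate held in the sprung vice with at least three full strokes, toe to heel, square across the edge, pushing the file forward, away from the vice's screw, toe leading, under a steady press of about 10 N and never above 18 N. File on the forward strokes only: lift the file clear of the plate on every return, never drag it back over the edge, and do not touch the vice with the gripper. Then stand the file back on the middle of its mat, teeth down, let go, and leave the other things where they are.

Things in the scene. Friction and masses are not known exactly. Their poses are not given: they have to be found in the camera images.
- file: loose flat file in a block holder, about 0.2 kg: dark steel blade 136 x 26 x 6 mm, teeth below; over its middle a wooden grip 60 mm long (x), 22 mm wide (y), from 10 to 47 mm above the underside, to be taken across its width. Origin: centre of the blade's underside; x along the blade to the red-painted toe (other end: heel), z up. Starts standing on its mat
- file_rest: black rubber mat 180 x 56 mm, 3 mm thick, fixed, on which the file stands. Origin: centre of its underside; x along its length
- vice: small fixed blue bench vice: foot 104 x 84 mm, jaw tops 80 mm up. Origin: centre of the foot's underside; x is the filing direction (forward). Its screw with cross handle sticks out 65 mm from the centre to -x, 60 mm up. The head is on rubber mounts: pressed from above it sinks about 0.2 mm per newton and springs back
- jaw_top (a point): middle of the top of the vice's jaws, 80 mm above the bench when unloaded, moving with the head; axes as the vice. Here a steel plate is clamped, 8 mm thick along x, 50 mm long along y; its flat top edge stands 6 to 30 mm above this point, different each time, and must be found by touch or sight
- vice_slide (a joint): how far (m) the sprung vice head has been dragged along the vice's +x by the file; 0 at rest, positive forward, negative when it is dragged back; about 0.67 mm per newton
- beaker: glass beaker, 51 mm wide, 70 mm high, standing loose; bystander. Origin: centre of its underside
- loading_plate: steel disc 57 mm wide with a knob, 28 mm high in all, standing loose; bystander. Origin: centre of its underside
- capped_vial: white plastic vial with a blue cap, 18 mm wide, 40 mm high, standing loose; bystander. Origin: centre of its underside

How it is judged:
By the outcome, as a careful person would: the job done as asked, in the order asked, and still so for the second after the job is handed in, with the robot touching nothing.
It also fails if it takes over 72 s, if anything falls off the work surface, if the arm or the gripper's body presses on something with over 40 N, if the wrist force passes 120 N, or if a joint passes its speed limit or range.

## Robot

A 6-joint arm with a two-finger parallel gripper is mounted at the origin on a cart in front of the work surface, level with it; the furniture and walls round the work are solid. World frame = base frame: x ahead of the robot, y to its left, z up, the work surface at z = 0. Lengths are in m, angles in degrees, forces in N, time in s.
With the tool pointing down it reaches from about 0.3 to 0.75 m from the base axis. Payload 8.5 kg.
Tool frame: the origin (TCP) lies on the centre line of the jaws, within the pads' length; the fingertips stand 19 mm ahead of it and the grasp point (between the pads) is the TCP (env.tcp_to_tips is the z of the fingertips in the tool frame, in m); z points along the fingers, y is the line along which they close (so a half turn about z gives the same grasp; the last joint's range is limited). The gripper opens to 85 mm and grips with 20 to 120 N. Pads are 22 mm wide; open, the fingers measure 114 mm over their backs; the gripper's body (76 mm by 85 mm) begins 54 mm behind the grasp point. The pads swing forward as they close: fully open they stand 13 mm farther back than shut.
Start: joints at [60.086, 21.807, 74.336, -0, 83.858, -12.336], TCP at [0.166, 0.524, 0.25] pointing down, gripper open.
Joint ranges: [-178.18, 178.18], [-50.72, 133.34], [12.68, 142.11], [-81.47, 261.47], [9.98, 163.14], [-165.26, 165.26]. Speed limits (degrees/s): [136.94, 136.94, 180, 180, 180, 180].

## Interface

Orientations are given as a 3x3 rotation matrix whose columns are the frame's x, y, z axes.
In Python, from rig import env gives the robot as it stands.
- The arm moves only by the tool servo_tool, never from a script. Its argument "steps" is a list of rows, each an object of numbers: "tx", "ty", "tz": the shift along the world's x, y, z in cm; "yaw": the turn about the world's z in degrees; "claw": the finger opening in cm, from 0 to 8.54. In form: [{"tx": .., "ty": .., "tz": .., "yaw": .., "claw": ..}, ...]. A call has 1 to 20 rows; each row shifts and turns the commanded pose from where the row before left it; what a row does not reach is not made up. A row lasts 1/10 s, in which the tool goes at most 50 mm and 8.59 degrees, less where a joint would pass 70% of its speed; a pose out of reach is approached as far as the arm can. A call with a gripper value outside its range is refused whole. The fingers move at their own pace and stop on an object; "newtons" is the grip in N (left out, the last holds). Time passes only in rows, so rows that do not move let the fingers close. It gives the time, the measured TCP pose, the force, the opening and the grip force at its end, in the units of the state.
- env.observe(): the state, without advancing time (a new reading comes with each control period).
- env.get_image(name): name is "scene" or "side" or "wrist"; returns (picture, depth): 384x512x3 uint8, red, green, blue; 384x512 float32, m along the optical axis (not along the pixel's ray), 0 where there is no reading.
- env.camera_model(name): a dict with "fovy" (degrees; the focal length in pixels is half the picture's height over the tangent of half this angle, whatever the lens; pixels are square), "cx", "cy" (the principal point, pixels), "T" (4x4, takes a point from camera to world coordinates). Camera axes: x right, y down, z forward; pixel columns grow to the right and rows downward; lengths in m; the calibration is good to about 2 mm. A picture is of the moment at which its call begins: read the wrist's pose just before it. camera_model takes no time and is no camera call; for the wrist camera it gives the pose at the moment of the call.
- env.close_job(): hands the job in; it is judged then, once.
The state is a dict: "time_s": time; "q": joint angles; "qvel": joint speeds; "joint_efforts": joint torques, N m; "position": TCP position; "tool_rot": TCP orientation; "ft_force": force on the tool from outside, world axes, zero at the start; "wrist_torque": the same for the moment, N m; "grip_width": finger opening in m; "gripper_force": force on a finger pad.
Only numpy, scipy, OpenCV 4.12 (cv2) and the standard library are available. Lean on these libraries where they do the work, as an engineer would, in place of code of your own. Each camera call takes 0.05 s, during which the arm holds its last target. There are 200 camera calls.

## Working session

There is one attempt and no reset: what is moved stays moved. The work goes in short steps, Python scripts to look and compute and a tool call to move; the robot and the scene stay as the last step left them, time stands still between calls to the robot, and variables do not carry over. Pictures are saved under pics/ and viewed, at most 10 in all, crops included, and the job is handed in when it is done.

Besides the shell and the picture viewer there is one more tool, called as name([rows], argument=value, ...), one row to a line, values as JSON. servo_tool: Moves the arm, as the interface text tells. Its arguments: {"type":"object","properties":{"steps":{"type":"array"},"newtons":{"type":"number"}},"required":["steps"]}

```bash
mkdir -p pics && cat > h.py <<'E'
import numpy as np, cv2
from rig import env
def grab(n):
    m=env.camera_model(n); p,d=env.get_image(n)
    f=p.shape[0]/2/np.tan(np.radians(m["fovy"])/2)
    v,u=np.mgrid[:p.shape[0],:p.shape[1]]
    c=np.stack([(u-m["cx"])/f*d,(v-m["cy"])/f*d,d],-1)
    T=np.array(m["T"]); w=c@T[:3,:3].T+T[:3,3]; w[d<=0]=np.nan
    return p,d,w
def save(name,p): cv2.imwrite(f"pics/{name}.png",cv2.cvtColor(p,cv2.COLOR_RGB2BGR))
E
python3 - <<'E'
from h import *
P=[]
for n in("scene","side"):
    p,d,w=grab(n); np.savez(f"/tmp/{n}.npz",p=p,w=w); P.append(p)
    print(n,np.array(env.camera_model(n)["T"])[:3,3])
save("a",cv2.resize(np.hstack(P),(800,300)))
s=env.observe();print(s["time_s"],s["position"],s["tool_rot"],s["ft_force"],s["grip_width"])
E
```

```text
scene [-0.25959243 -0.53581382  0.87893443]
side [ 0.94256606 -0.40591341  0.640313  ]
0.1 [0.16598109 0.5241151  0.24978804] [[-9.53314165e-01  3.01979619e-01 -6.41880556e-04]
 [ 3.01980169e-01  9.53313583e-01 -1.09122378e-03]
 [ 2.82386111e-04 -1.23411429e-03 -9.99999199e-01]] [-0.27857102  0.35098119  0.24779405] 0.08549744283153772
```

View pics/a.png

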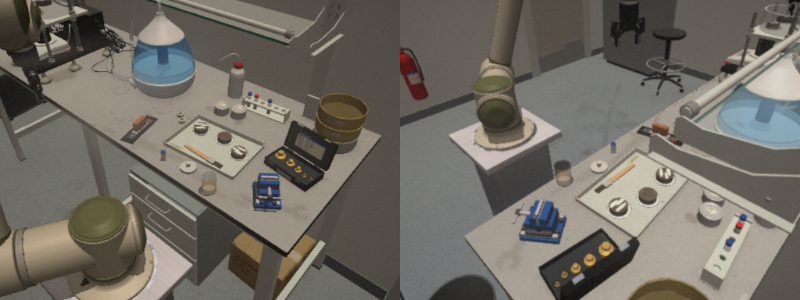

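Left (scene camera): the file is at about (138,125) and the vice at (267,190), with vial, disc and beaker between them. Right (side camera): the vice is at (540,220). Next I'll take enlarged crops.

```bash
python3 - <<'E'
from h import *
a=np.load("/tmp/scene.npz");b=np.load("/tmp/side.npz")
s=512/400
A=a["p"][130:200,130:230];B=a["p"][210:280,300:400];C=b["p"][245:315,140:240];D=b["p"][135:205,270:370]
r=lambda x:cv2.resize(x,(400,280),interpolation=cv2.INTER_CUBIC)
save("b",np.vstack([np.hstack([r(A),r(B)]),np.hstack([r(C),r(D)])]))
def blob(n,z,m,roi):
    w=z["w"];p=z["p"].astype(int);M=m(p,w)&np.isfinite(w[...,0])
    k=np.zeros_like(M);k[roi]=1;M&=k;q=w[M]
    print(n,len(q),np.median(q,0).round(3),q.min(0).round(3),q.max(0).round(3))
    return q
R=np.s_[130:200,130:230]
wood=lambda p,w:(p[...,0]-p[...,2]>50)
q=blob("wood",a,wood,R)
dark=lambda p,w:(p.sum(-1)<170)&(w[...,2]<.03)&(w[...,2]>-.01)
q=blob("dark",a,dark,R);r_=cv2.minAreaRect((q[:,:2]*1000).astype(np.float32));print(r_)
blue=lambda p,w:(p[...,2]-p[...,0]>40)&(w[...,2]>.0)
for n,z,R in(("sc",a,np.s_[210:280,300:400]),("sd",b,np.s_[245:315,140:240])):
    q=blob("blue"+n,z,blue,R)
    low=q[q[:,2]<.03];print(cv2.minAreaRect((low[:,:2]*1000).astype(np.float32)))
    q=blob("hi"+n,z,lambda p,w:w[...,2]>.083,R)
    print(cv2.minAreaRect((q[:,:2]*1000).astype(np.float32)))
E
```

```text
wood 99 [0.457 0.386 0.047] [ 0.419  0.372 -0.001] [0.522 0.453 0.054]
dark 6 [ 0.347  0.317 -0.009] [ 0.346  0.29  -0.01 ] [ 0.375  0.352 -0.001]
((350.882568359375, 325.4945983886719), (67.79398345947266, 21.248069763183594), 65.14175415039062)
bluesc 419 [ 0.466 -0.183  0.056] [ 0.419 -0.236  0.007] [ 0.517 -0.114  0.087]
((480.8995666503906, -175.1879425048828), (103.21725463867188, 81.06135559082031), 36.19724655151367)
hisc 79 [ 0.483 -0.176  0.087] [ 0.467 -0.195  0.083] [ 0.502 -0.153  0.091]
((483.969970703125, -174.7986602783203), (11.737494468688965, 49.01566696166992), 36.868431091308594)
bluesd 905 [ 0.499 -0.175  0.056] [ 0.438 -0.236  0.009] [ 0.548 -0.114  0.082]
((484.85345458984375, -175.29737854003906), (101.22179412841797, 79.98432159423828), 36.72489929199219)
hisd 108 [ 0.486 -0.175  0.089] [ 0.468 -0.195  0.083] [ 0.5   -0.153  0.091]
((483.893310546875, -173.8467254638672), (8.115909576416016, 50.54832077026367), 36.421810150146484)
```

View pics/b.png

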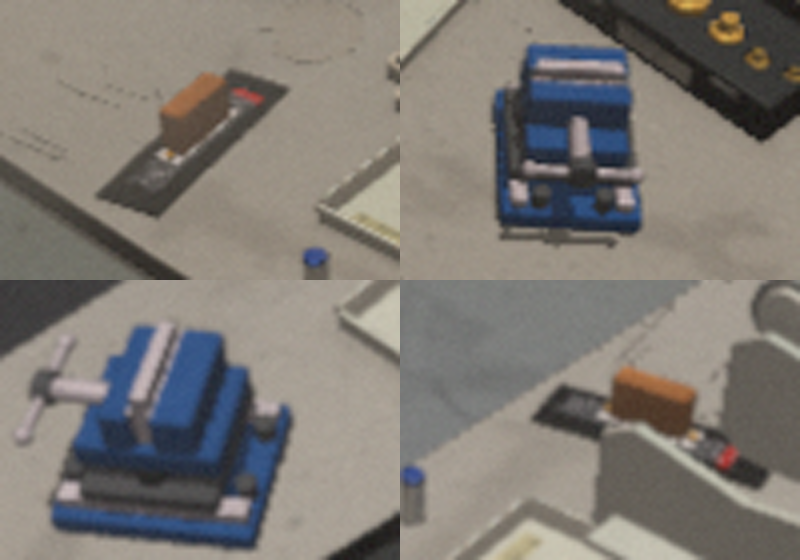

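Crops: the brown grip sits mid-mat with the red toe to the upper right (scene crop (250,95)). The vice's screw points toward the robot, with the plate's bright top edge between the jaws. The vice is at (0.484,-0.175), forward about +36.6°, and the plate top at about 0.09. Now the file and bystanders.

```bash
python3 - <<'E'
from h import *
for n,R in(("scene",np.s_[130:200,130:230]),("side",np.s_[135:205,270:370])):
    z=np.load(f"/tmp/{n}.npz");p=z["p"][R].astype(int);w=z["w"][R]
    M=(p[...,0]-p[...,2]>40)&(w[...,2]>.035)&(w[...,2]<.06);q=w[M];t=q[q[:,2]>.046]
    print(n,"grip",cv2.minAreaRect((q[:,:2]*1000).astype(np.float32)),"top",cv2.minAreaRect((t[:,:2]*1000).astype(np.float32)))
    M=(p[...,0]-p[...,1]>70)&(p[...,0]-p[...,2]>60)&(w[...,2]<.03)&(w[...,2]>0);q=w[M]
    print("red",q[:, :3].round(3)[::4],q.mean(0).round(3))
    M=(p.sum(-1)<230)&(w[...,2]<.02)&(w[...,2]>-.006);q=w[M]
    print("mat",len(q),cv2.minAreaRect((q[:,:2]*1000).astype(np.float32)))
    w=z["w"];M=(w[...,2]>.015)&(w[...,2]<.09)&(w[...,0]>.25)&(w[...,0]<.6)&(abs(w[...,1]-.1)<.2)
    k,L,s,c=cv2.connectedComponentsWithStats(M.astype(np.uint8))
    for i in range(1,k):
        if s[i,4]>15:q=w[L==i];print(" obj",c[i].round(),s[i,4],q.min(0).round(3),q.max(0).round(3))
E
```

```text
scene grip ((451.2257385253906, 384.5870056152344), (58.05994415283203, 25.118846893310547), 6.081244468688965) top ((451.3782958984375, 383.3916320800781), (58.8886604309082, 22.913358688354492), 9.216933250427246)
red [[0.517 0.406 0.007]
 [0.518 0.393 0.009]] [0.516 0.396 0.007]
mat 304 ((429.620849609375, 379.0731506347656), (233.90692138671875, 90.82171630859375), 27.060319900512695)
 obj [236. 160.] 24 [0.542 0.254 0.016] [0.598 0.263 0.021]
 obj [255. 164.] 101 [0.575 0.175 0.015] [0.6   0.228 0.029]
 obj [227. 186.] 108 [0.448 0.088 0.015] [0.538 0.261 0.021]
 obj [284. 178.] 46 [0.589 0.074 0.015] [0.6   0.114 0.028]
 obj [305. 194.] 211 [ 0.554 -0.018  0.015] [0.599 0.036 0.028]
 obj [209. 196.] 55 [0.384 0.185 0.015] [0.401 0.202 0.041]
 obj [317. 207.] 29 [ 0.527 -0.05   0.015] [ 0.595 -0.043  0.023]
 obj [241. 208.] 25 [0.409 0.091 0.017] [0.425 0.104 0.029]
 obj [282. 218.] 63 [ 0.459 -0.05   0.015] [0.472 0.05  0.022]
 obj [303. 221.] 23 [ 0.472 -0.053  0.015] [ 0.518 -0.047  0.02 ]
 obj [267. 231.] 536 [ 0.357 -0.047  0.015] [0.41  0.005 0.071]
side grip ((454.5864868
[... 151 characters left out ...]
867, 24.162343978881836), 13.186052322387695)
red [[0.511 0.404 0.01 ]
 [0.515 0.403 0.009]
 [0.514 0.388 0.009]
 [0.519 0.385 0.01 ]] [0.514 0.395 0.009]
mat 185 ((454.53558349609375, 392.73492431640625), (175.30381774902344, 55.851749420166016), 14.379986763000488)
 obj [273. 187.] 64 [0.385 0.185 0.015] [0.402 0.205 0.042]
 obj [262. 233.] 348 [ 0.448 -0.053  0.015] [0.598 0.259 0.023]
 obj [209. 220.] 579 [ 0.357 -0.045  0.015] [0.409 0.004 0.071]
 obj [255. 209.] 32 [0.41  0.091 0.016] [0.424 0.107 0.028]
 obj [334. 220.] 122 [0.576 0.177 0.016] [0.6   0.229 0.029]
 obj [310. 243.] 38 [0.592 0.08  0.023] [0.6   0.116 0.028]
 obj [278. 262.] 341 [ 0.557 -0.017  0.015] [0.6   0.035 0.028]
```

```bash
python3 - <<'E'
from h import *
for n in("scene","side"):
    w=np.load(f"/tmp/{n}.npz")["w"]
    M=(w[...,2]>.06)&(w[...,2]<.6)&(w[...,0]>.2)&(w[...,0]<1)&(w[...,1]>.1)&(w[...,1]<.9)
    k,L,s,c=cv2.connectedComponentsWithStats(M.astype(np.uint8))
    for i in range(1,k):
        if s[i,4]>40:q=w[L==i];print(n,c[i].round(),s[i,4],q.min(0).round(2),q.max(0).round(2))
E
```

```text
scene [46. 19.] 244 [0.2  0.46 0.44] [0.23 0.52 0.53]
scene [236.  51.] 10211 [0.59 0.1  0.06] [0.98 0.78 0.41]
scene [152.  51.] 138 [0.75 0.85 0.07] [0.8  0.9  0.16]
scene [146.  58.] 47 [0.73 0.88 0.06] [0.76 0.9  0.12]
scene [303.  94.] 563 [0.84 0.22 0.06] [0.92 0.3  0.2 ]
side [301.  13.] 122 [0.2  0.5  0.36] [0.21 0.54 0.4 ]
side [475. 107.] 6966 [0.63 0.1  0.2 ] [0.89 0.55 0.41]
side [439. 278.] 75 [0.85 0.15 0.06] [0.87 0.17 0.07]
side [434. 289.] 84 [0.85 0.12 0.06] [0.87 0.14 0.07]
```

servo_tool([
  {"tx": 0.7, "ty": -0.35, "yaw": -3.75},
  {"tx": 1.4, "ty": -0.7, "yaw": -7.5},
  {"tx": 1.4, "ty": -0.7, "yaw": -7.5},
  {"tx": 1.4, "ty": -0.7, "yaw": -7.5},
  {"tx": 1.4, "ty": -0.7, "yaw": -7.5},
  {"tx": 1.4, "ty": -0.7, "yaw": -7.5},
  {"tx": 1.4, "ty": -0.7, "yaw": -7.5},
  {"tx": 1.4, "ty": -0.7, "yaw": -7.5},
  {"tx": 1.4, "ty": -0.7, "yaw": -7.5},
  {"tx": 1.4, "ty": -0.7, "yaw": -7.5},
])

```text
invalid input at $.steps[0]: expected keys tx, ty, tz, yaw, claw
```

servo_tool([
  {"tx": 0.7, "ty": -0.3, "tz": 0, "yaw": -4, "claw": 8.5},
  {"tx": 1.5, "ty": -0.7, "tz": 0, "yaw": -8, "claw": 8.5},
  {"tx": 1.5, "ty": -0.7, "tz": 0, "yaw": -8, "claw": 8.5},
  {"tx": 1.5, "ty": -0.7, "tz": 0, "yaw": -8, "claw": 8.5},
  {"tx": 1.5, "ty": -0.7, "tz": 0, "yaw": -8, "claw": 8.5},
  {"tx": 1.5, "ty": -0.7, "tz": 0, "yaw": -8, "claw": 8.5},
  {"tx": 1.5, "ty": -0.7, "tz": 0, "yaw": -8, "claw": 8.5},
  {"tx": 1.5, "ty": -0.7, "tz": 0, "yaw": -8, "claw": 8.5},
  {"tx": 1.5, "ty": -0.7, "tz": 0, "yaw": -8, "claw": 8.5},
  {"tx": 1.5, "ty": -0.7, "tz": 0, "yaw": -8, "claw": 8.5},
  {"tx": 1.5, "ty": -0.7, "tz": 0, "yaw": -8, "claw": 8.5},
  {"tx": 1.5, "ty": -0.8, "tz": 0, "yaw": -8, "claw": 8.5},
  {"tx": 1.5, "ty": -0.8, "tz": 0, "yaw": -8, "claw": 8.5},
  {"tx": 1.5, "ty": -0.8, "tz": 0, "yaw": -8, "claw": 8.5},
  {"tx": 1.5, "ty": -0.8, "tz": 0, "yaw": -8, "claw": 8.5},
  {"tx": 1.5, "ty": -0.7, "tz": 0, "yaw": -8, "claw": 8.5},
  {"tx": 1.5, "ty": -0.7, "tz": 0, "yaw": -8, "claw": 8.5},
  {"tx": 1.5, "ty": -0.7, "tz": 0, "yaw": -8, "claw": 8.5},
  {"tx": 1.5, "ty": -0.7, "tz": 0, "yaw": -8, "claw": 8.5},
  {"tx": 1.0, "ty": -0.6, "tz": 0, "yaw": -3, "claw": 8.5},
])

```text
time_s: 2.1
position: [0.4539, 0.3848, 0.2498]
tool_rot: [[0.981, 0.193, -0.001], [0.193, -0.981, -0.001], [-0.001, 0.0, -1.0]]
ft_force: [0.2, -0.6, -0.0]
grip_width: 0.0849
gripper_force: 0.0
```

```bash
cat > look.py <<'E'
from h import *
import sys
s=env.observe();p,d,w=grab("wrist");save(sys.argv[1],p);np.savez("/tmp/wrist.npz",p=p,w=w)
Rm=np.array(s["tool_rot"]);print(s["time_s"],np.round(s["position"],4),"yang",np.degrees(np.arctan2(Rm[1,1],Rm[0,1])).round(2),"q6",s["q"][5],"f",np.round(s["ft_force"],2))
g=p.astype(int)
M=(g[...,0]-g[...,2]>40)&(w[...,2]>.044)&(w[...,2]<.06);q=w[M]
print("grip top",len(q),q[:,2].mean(),cv2.minAreaRect((q[:,:2]*1000).astype(np.float32)))
M=(g.sum(-1)<200)&(w[...,2]<.006)&(w[...,2]>-.004)&(abs(w[...,0]-.45)<.13)&(abs(w[...,1]-.385)<.1)
M=cv2.morphologyEx(M.astype(np.uint8),cv2.MORPH_OPEN,np.ones((5,5)))>0;q=w[M]
print("mat",len(q),cv2.minAreaRect((q[:,:2]*1000).astype(np.float32)))
M=(g[...,0]-g[...,1]>70)&(g[...,0]-g[...,2]>60)&(w[...,2]<.03)&(w[...,2]>0);q=w[M];print("red",q.mean(0).round(4))
E
python3 look.py c
```

```text
2.1 [0.4539 0.3848 0.2498] yang -78.87 q6 107.77366612179235 f [ 0.2  -0.62 -0.03]
grip top 1121 0.050062387601519084 ((455.26031494140625, 387.96044921875), (57.28007507324219, 19.846031188964844), 10.454148292541504)
mat 4339 ((456.59173583984375, 394.4822082519531), (178.60745239257812, 55.42517852783203), 13.484209060668945)
red [0.5168 0.3989 0.0088]
```

View pics/c.png

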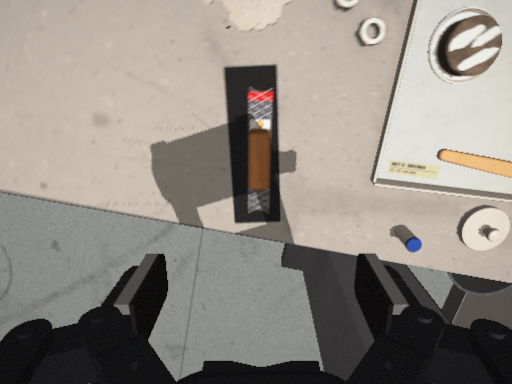

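Wrist view: the file (grip at (259,160), red toe at (261,97)) stands off-centre toward the right side of the mat. The mat centre is about (254,145), which gives (0.456,0.394) at yaw 13°; the file is at (0.4545,0.387) at yaw 10°.

servo_tool([
  {"tx": 0.05, "ty": 0.2, "tz": -2, "yaw": -0.9, "claw": 8.5},
  {"tx": 0, "ty": 0, "tz": -4, "yaw": 0, "claw": 8.5},
  {"tx": 0, "ty": 0, "tz": -4, "yaw": 0, "claw": 8.5},
  {"tx": 0, "ty": 0, "tz": -4, "yaw": 0, "claw": 6},
  {"tx": 0, "ty": 0, "tz": -3, "yaw": 0, "claw": 5},
  {"tx": 0, "ty": 0, "tz": -2, "yaw": 0, "claw": 5},
  {"tx": 0, "ty": 0, "tz": -1.5, "yaw": 0, "claw": 5},
  {"tx": 0, "ty": 0, "tz": -0.6, "yaw": 0, "claw": 5},
  {"tx": 0, "ty": 0, "tz": -0.2, "yaw": 0, "claw": 5},
  {"tx": 0, "ty": 0, "tz": 0, "yaw": 0, "claw": 5},
], newtons=40)

```text
time_s: 3.15
position: [0.4537, 0.3875, 0.0378]
tool_rot: [[0.983, 0.183, 0.0], [0.183, -0.983, 0.0], [0.001, -0.0, -1.0]]
ft_force: [-0.2, 0.1, 1.1]
grip_width: 0.0502
gripper_force: 0.0
```

```bash
python3 look.py d
```

```text
3.15 [0.4537 0.3875 0.0378] yang -79.45 q6 108.59246980166509 f [-0.24  0.05  1.1 ]
grip top 6811 0.049822443410041606 ((454.6384582519531, 388.6590881347656), (59.636592864990234, 21.82149887084961), 10.398415565490723)
mat 19462 ((455.73138427734375, 394.970947265625), (179.6540069580078, 55.87663269042969), 13.884809494018555)
red [0.5156 0.3996 0.0096]
```

View pics/d.png

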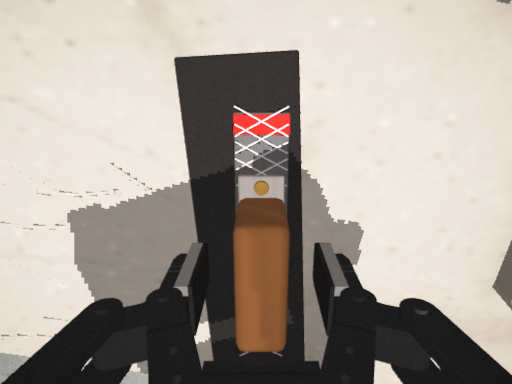

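The fingers straddle the grip at (262,275), with the toe ahead at (262,125). Closing and lifting.

servo_tool([
  {"tx": 0.05, "ty": 0.1, "tz": 0, "yaw": 0, "claw": 4},
  {"tx": 0, "ty": 0, "tz": 0, "yaw": 0, "claw": 3},
  {"tx": 0, "ty": 0, "tz": 0, "yaw": 0, "claw": 1.8},
  {"tx": 0, "ty": 0, "tz": 0, "yaw": 0, "claw": 1},
  {"tx": 0, "ty": 0, "tz": 0, "yaw": 0, "claw": 0.5},
  {"tx": 0, "ty": 0, "tz": 0, "yaw": 0, "claw": 0.5},
  {"tx": 0, "ty": 0, "tz": 0, "yaw": 0, "claw": 0.5},
  {"tx": 0, "ty": 0, "tz": 0, "yaw": 0, "claw": 0.5},
], newtons=100)

```text
time_s: 4.0
position: [0.4543, 0.3885, 0.038]
tool_rot: [[0.983, 0.183, 0.001], [0.183, -0.983, 0.001], [0.001, -0.0, -1.0]]
ft_force: [0.3, 0.2, 5.8]
grip_width: 0.0209
gripper_force: 98.3
```

servo_tool([
  {"tx": 0, "ty": 0, "tz": 0.3, "yaw": 0, "claw": 0.5},
  {"tx": 0, "ty": 0, "tz": 0.7, "yaw": 0, "claw": 0.5},
  {"tx": 0, "ty": 0, "tz": 2, "yaw": 0, "claw": 0.5},
  {"tx": 0, "ty": 0, "tz": 3, "yaw": 0, "claw": 0.5},
  {"tx": 0, "ty": 0, "tz": 4, "yaw": 0, "claw": 0.5},
  {"tx": 0, "ty": 0, "tz": 4, "yaw": 0, "claw": 0.5},
  {"tx": 0, "ty": 0, "tz": 2, "yaw": 0, "claw": 0.5},
  {"tx": 0, "ty": 0, "tz": 0, "yaw": 0, "claw": 0.5},
  {"tx": 0, "ty": 0, "tz": 0, "yaw": 0, "claw": 0.5},
])

```text
time_s: 4.9
position: [0.4536, 0.388, 0.1964]
tool_rot: [[0.983, 0.183, -0.001], [0.183, -0.983, -0.001], [-0.001, 0.0, -1.0]]
ft_force: [-0.8, -0.3, -3.7]
grip_width: 0.0205
gripper_force: 97.9
```

```bash
python3 look.py e; python3 - <<'E'
from h import *
s=env.observe();print(s["wrist_torque"])
th=np.radians(36.6);f=np.array([np.cos(th),np.sin(th)]);c=np.array([.484,-.1747])
print("start",c-f*.060,"end",c+f*.060,"unit",f)
E
```

```text
4.9 [0.4536 0.388  0.1964] yang -79.48 q6 108.67006001228484 f [-0.75 -0.34 -3.75]
grip top 0 nan ((0.0, 0.0), (0.0, 0.0), 0.0)
mat 3279 ((481.4566650390625, 401.56884765625), (125.58229064941406, 55.28080368041992), 13.388092041015625)
red [nan nan nan]
[-0.03493507  0.00276211  0.02418709]
start [ 0.43583095 -0.21047349] end [ 0.53216905 -0.13892651] unit [0.80281748 0.59622487]look.py:7: RuntimeWarning: Mean of empty slice.
  print("grip top",len(q),q[:,2].mean(),cv2.minAreaRect((q[:,:2]*1000).astype(np.float32)))
  ret = ret.dtype.type(ret / rcount)
look.py:11: RuntimeWarning: Mean of empty slice.
  M=(g[...,0]-g[...,1]>70)&(g[...,0]-g[...,2]>60)&(w[...,2]<.03)&(w[...,2]>0);q=w[M];print("red",q.mean(0).round(4))
  ret = um.true_divide(
```

servo_tool([
  {"tx": 0, "ty": -1.5, "tz": 0, "yaw": 1, "claw": 0.5},
  {"tx": 0, "ty": -3, "tz": 0, "yaw": 2, "claw": 0.5},
  {"tx": -0.1, "ty": -4, "tz": 0, "yaw": 2, "claw": 0.5},
  {"tx": -0.1, "ty": -4, "tz": 0, "yaw": 2, "claw": 0.5},
  {"tx": -0.1, "ty": -4, "tz": 0, "yaw": 2, "claw": 0.5},
  {"tx": -0.1, "ty": -4, "tz": 0, "yaw": 2, "claw": 0.5},
  {"tx": -0.1, "ty": -4, "tz": 0, "yaw": 2, "claw": 0.5},
  {"tx": -0.1, "ty": -4, "tz": 0, "yaw": 2, "claw": 0.5},
  {"tx": -0.1, "ty": -4, "tz": 0, "yaw": 2, "claw": 0.5},
  {"tx": -0.1, "ty": -4, "tz": 0, "yaw": 2, "claw": 0.5},
  {"tx": -0.2, "ty": -4, "tz": 0, "yaw": 2, "claw": 0.5},
  {"tx": -0.2, "ty": -4, "tz": 0, "yaw": 2, "claw": 0.5},
  {"tx": -0.2, "ty": -4, "tz": 0, "yaw": 2, "claw": 0.5},
  {"tx": -0.2, "ty": -4, "tz": 0, "yaw": 1.1, "claw": 0.5},
  {"tx": -0.2, "ty": -4, "tz": 0, "yaw": 0, "claw": 0.5},
  {"tx": 0, "ty": -2.35, "tz": -1, "yaw": 0, "claw": 0.5},
  {"tx": 0, "ty": -1, "tz": -1, "yaw": 0, "claw": 0.5},
  {"tx": 0, "ty": 0, "tz": 0, "yaw": 0, "claw": 0.5},
  {"tx": 0, "ty": 0, "tz": 0, "yaw": 0, "claw": 0.5},
  {"tx": 0, "ty": 0, "tz": 0, "yaw": 0, "claw": 0.5},
])

```text
time_s: 6.95
position: [0.4362, -0.209, 0.1774]
tool_rot: [[0.802, 0.598, -0.0], [0.598, -0.802, 0.0], [0.0, -0.0, -1.0]]
ft_force: [0.0, -0.1, -3.6]
grip_width: 0.0203
gripper_force: 98.1
```

```bash
cat > see.py <<'E'
from h import *
import sys
s=env.observe();Rm=np.array(s["tool_rot"]);t=np.array(s["position"])
print(s["time_s"],t.round(4),"yaw",(np.degrees(np.arctan2(Rm[1,1],Rm[0,1]))+90).round(2),"f",np.round(s["ft_force"],2),"tq",np.round(s["wrist_torque"],2))
p,d,w=grab("side");p2,d2,w2=grab("scene")
np.savez("/tmp/s2.npz",p=p,w=w,p2=p2,w2=w2)
r=lambda x:cv2.resize(x,(400,300),interpolation=cv2.INTER_CUBIC)
save(sys.argv[1],np.hstack([r(p[210:315,110:250]),r(p2[170:290,260:420])]))
E
python3 see.py f; python3 - <<'E'
from h import *
p,d,w=grab("wrist");save("g",p);g=p.astype(int);z=w[...,2]
M=(z>.083)&(z<.1)&(g.max(-1)-g.min(-1)<40);q=w[M];print(len(q));
if len(q):print(np.median(q[:,2]),cv2.minAreaRect((q[:,:2]*1000).astype(np.float32)))
E
```

```text
6.95 [ 0.4362 -0.209   0.1774] yaw 36.7 f [ 0.04 -0.06 -3.59] tq [-0.04 -0.    0.04]
503
0.08914124512672894 ((483.2562255859375, -171.20465087890625), (7.897427082061768, 49.94297790527344), 36.70884704589844)
```

View pics/f.png

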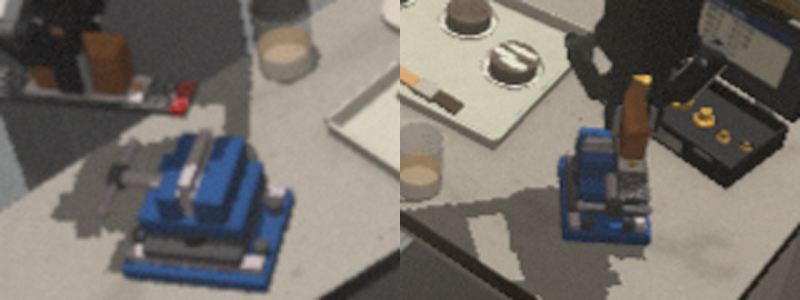

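View pics/g.png

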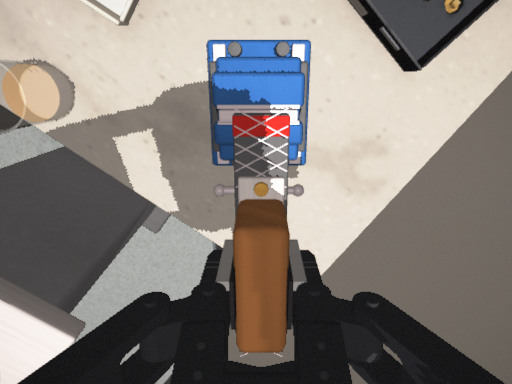

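File level, toe over the plate, laterally centred (plate spans x≈218–304, file at 262). The plate top is at z≈0.089, so contact is expected at TCP z≈0.124. Approaching.

servo_tool([
  {"tx": 0, "ty": 0, "tz": -0.7, "yaw": 0, "claw": 0.5},
  {"tx": 0, "ty": 0, "tz": -1.2, "yaw": 0, "claw": 0.5},
  {"tx": 0, "ty": 0, "tz": -1.2, "yaw": 0, "claw": 0.5},
  {"tx": 0, "ty": 0, "tz": -1.0, "yaw": 0, "claw": 0.5},
  {"tx": 0, "ty": 0, "tz": -0.5, "yaw": 0, "claw": 0.5},
  {"tx": 0, "ty": 0, "tz": -0.2, "yaw": 0, "claw": 0.5},
  {"tx": 0, "ty": 0, "tz": 0, "yaw": 0, "claw": 0.5},
  {"tx": 0, "ty": 0, "tz": 0, "yaw": 0, "claw": 0.5},
])

```text
time_s: 7.9
position: [0.4363, -0.2103, 0.1297]
tool_rot: [[0.803, 0.597, 0.001], [0.597, -0.803, -0.0], [0.0, 0.001, -1.0]]
ft_force: [0.2, -0.1, -3.3]
grip_width: 0.0203
gripper_force: 98.1
```

servo_tool([
  {"tx": 0, "ty": 0, "tz": -0.1, "yaw": 0, "claw": 0.5},
  {"tx": 0, "ty": 0, "tz": -0.1, "yaw": 0, "claw": 0.5},
  {"tx": 0, "ty": 0, "tz": -0.1, "yaw": 0, "claw": 0.5},
  {"tx": 0, "ty": 0, "tz": 0, "yaw": 0, "claw": 0.5},
])

```text
time_s: 8.3
position: [0.436, -0.2102, 0.1262]
tool_rot: [[0.803, 0.597, -0.0], [0.597, -0.803, 0.0], [-0.0, -0.0, -1.0]]
ft_force: [-0.4, -0.2, -3.3]
grip_width: 0.0204
gripper_force: 98.1
```

servo_tool([
  {"tx": 0, "ty": 0, "tz": -0.05, "yaw": 0, "claw": 0.5},
  {"tx": 0, "ty": 0, "tz": -0.05, "yaw": 0, "claw": 0.5},
  {"tx": 0, "ty": 0, "tz": 0, "yaw": 0, "claw": 0.5},
])

```text
time_s: 8.6
position: [0.4361, -0.2102, 0.1253]
tool_rot: [[0.803, 0.597, -0.0], [0.597, -0.803, 0.0], [-0.0, -0.0, -1.0]]
ft_force: [0.3, 0.1, -2.4]
grip_width: 0.0205
gripper_force: 98.1
```

servo_tool([
  {"tx": 0, "ty": 0, "tz": -0.05, "yaw": 0, "claw": 0.5},
  {"tx": 0, "ty": 0, "tz": 0, "yaw": 0, "claw": 0.5},
])

```text
time_s: 8.8
position: [0.4361, -0.2102, 0.1248]
tool_rot: [[0.803, 0.597, -0.0], [0.597, -0.803, 0.0], [-0.0, -0.0, -1.0]]
ft_force: [-0.7, 1.1, -2.0]
grip_width: 0.0206
gripper_force: 98.1
```

servo_tool([
  {"tx": 0, "ty": 0, "tz": -0.05, "yaw": 0, "claw": 0.5},
  {"tx": 0, "ty": 0, "tz": 0, "yaw": 0, "claw": 0.5},
])

```text
time_s: 9.0
position: [0.4361, -0.2102, 0.1243]
tool_rot: [[0.803, 0.597, -0.0], [0.597, -0.803, 0.0], [-0.0, -0.0, -1.0]]
ft_force: [-0.7, -0.7, -1.8]
grip_width: 0.0204
gripper_force: 98.1
```

servo_tool([
  {"tx": 0, "ty": 0, "tz": -0.05, "yaw": 0, "claw": 0.5},
  {"tx": 0, "ty": 0, "tz": 0, "yaw": 0, "claw": 0.5},
])

```text
time_s: 9.2
position: [0.4361, -0.2102, 0.1238]
tool_rot: [[0.803, 0.597, 0.0], [0.597, -0.803, -0.0], [0.0, 0.0, -1.0]]
ft_force: [-1.1, 0.0, -2.2]
grip_width: 0.0207
gripper_force: 98.1
```

```bash
python3 see.py h0 && python3 - <<'E'
from h import *
print(env.observe()["ft_force"]);p,d,w=grab("wrist");g=p.astype(int);save("h",p)
red=(g[...,0]-g[...,1]>70)&(g[...,0]-g[...,2]>60)&np.isfinite(w[...,2])
v,u=np.where(red);q=w[red];print("red px",u.mean(),v.mean(),v.min(),v.max(),"w",np.median(q,0).round(4))
R=np.s_[155:175,245:280];print("blade z near grip",np.nanmedian(w[R][...,2]))
E
```

```text
9.2 [ 0.4361 -0.2102  0.1238] yaw 36.62 f [-1.11  0.   -2.23] tq [ 0.04 -0.12 -0.  ]
[-0.28386645 -0.08831766 -1.64690648]
red px 261.3882863340564 125.20390455531454 115 136 w [ 0.4858 -0.173   0.0955]
blade z near grip 0.09528741437373889
```

View pics/h0.png

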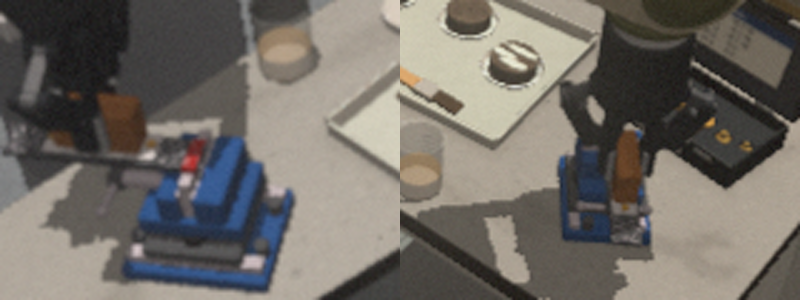

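servo_tool([
  {"tx": 0, "ty": 0, "tz": -0.05, "yaw": 0, "claw": 0.3},
  {"tx": 0, "ty": 0, "tz": 0, "yaw": 0, "claw": 0.3},
], newtons=120)

```text
time_s: 9.55
position: [0.4361, -0.2102, 0.1234]
tool_rot: [[0.803, 0.597, 0.0], [0.597, -0.803, -0.0], [0.0, 0.0, -1.0]]
ft_force: [-0.5, -0.2, -0.2]
grip_width: 0.0204
gripper_force: 118.5
```

servo_tool([
  {"tx": 0, "ty": 0, "tz": -0.05, "yaw": 0, "claw": 0.3},
  {"tx": 0, "ty": 0, "tz": 0, "yaw": 0, "claw": 0.3},
])

```text
time_s: 9.75
position: [0.4362, -0.2102, 0.123]
tool_rot: [[0.803, 0.596, 0.0], [0.596, -0.803, -0.0], [0.0, 0.0, -1.0]]
ft_force: [-1.6, 1.2, 1.2]
grip_width: 0.02
gripper_force: 118.8
```

```bash
python3 - <<'E'
from h import *
s=env.observe();print(s["ft_force"],s["wrist_torque"],s["position"]);p,d,w=grab("wrist");g=p.astype(int);save("i",p)
red=(g[...,0]-g[...,1]>70)&(g[...,0]-g[...,2]>60)&np.isfinite(w[...,2])
v,u=np.where(red);q=w[red];print("red px",u.mean(),v.mean(),v.min(),v.max(),"w",np.median(q,0).round(4))
T=np.array(env.camera_model("wrist")["T"])
for r in(120,130,140,150,160,170):print(r,d[r,250:275].mean().round(4),np.nanmedian(w[r,250:275],0).round(4))
h=cv2.imread("pics/h.png").astype(int);print("diff e->now heel rows")
E
```

```text
[-1.57853843  1.15075794  1.15892502] [ 0.2512255  -0.07742464  0.05779256] [ 0.43618257 -0.21022587  0.12296967]
red px 261.5437636761488 125.15207877461707 115 136 w [ 0.486  -0.1731  0.0948]
120 0.15 [ 0.4885 -0.1714  0.0948]
130 0.1516 [ 0.4849 -0.1741  0.0946]
140 0.1535 [ 0.4812 -0.1768  0.0944]
150 0.1547 [ 0.4772 -0.1798  0.0946]
160 0.1562 [ 0.4736 -0.1825  0.0945]
170 0.1577 [ 0.4694 -0.1856  0.0947]
diff e->now heel rows
```

servo_tool([
  {"tx": 0, "ty": 0, "tz": -0.05, "yaw": 0, "claw": 0.3},
  {"tx": 0, "ty": 0, "tz": -0.05, "yaw": 0, "claw": 0.3},
  {"tx": 0.24, "ty": 0.18, "tz": -0.01, "yaw": 0, "claw": 0.3},
  {"tx": 0.48, "ty": 0.36, "tz": 0, "yaw": 0, "claw": 0.3},
  {"tx": 0.48, "ty": 0.36, "tz": 0, "yaw": 0, "claw": 0.3},
])

```text
time_s: 10.3
position: [0.4481, -0.2019, 0.1222]
tool_rot: [[0.803, 0.596, 0.0], [0.596, -0.803, -0.002], [-0.001, 0.002, -1.0]]
ft_force: [-4.6, -2.9, 6.0]
grip_width: 0.0206
gripper_force: 119.6
```

servo_tool([
  {"tx": 0.48, "ty": 0.36, "tz": 0, "yaw": 0, "claw": 0.3},
  {"tx": 0.48, "ty": 0.36, "tz": 0, "yaw": 0, "claw": 0.3},
  {"tx": 0.48, "ty": 0.36, "tz": 0, "yaw": 0, "claw": 0.3},
  {"tx": 0.48, "ty": 0.36, "tz": 0, "yaw": 0, "claw": 0.3},
])

```text
time_s: 10.7
position: [0.4673, -0.1875, 0.1222]
tool_rot: [[0.803, 0.597, -0.0], [0.597, -0.803, -0.002], [-0.001, 0.002, -1.0]]
ft_force: [-3.8, -2.9, 6.3]
grip_width: 0.0202
gripper_force: 119.7
```

servo_tool([
  {"tx": 0.48, "ty": 0.36, "tz": 0, "yaw": 0, "claw": 0.3},
  {"tx": 0.48, "ty": 0.36, "tz": 0, "yaw": 0, "claw": 0.3},
  {"tx": 0.48, "ty": 0.36, "tz": 0, "yaw": 0, "claw": 0.3},
  {"tx": 0.48, "ty": 0.36, "tz": 0, "yaw": 0, "claw": 0.3},
])

```text
time_s: 11.1
position: [0.4864, -0.1731, 0.1222]
tool_rot: [[0.802, 0.597, -0.001], [0.597, -0.802, -0.002], [-0.002, 0.001, -1.0]]
ft_force: [-3.9, -3.9, 6.1]
grip_width: 0.0201
gripper_force: 119.7
```

servo_tool([
  {"tx": 0.48, "ty": 0.36, "tz": 0, "yaw": 0, "claw": 0.3},
  {"tx": 0.48, "ty": 0.36, "tz": 0, "yaw": 0, "claw": 0.3},
  {"tx": 0.48, "ty": 0.36, "tz": 0, "yaw": 0, "claw": 0.3},
  {"tx": 0.48, "ty": 0.36, "tz": 0, "yaw": 0, "claw": 0.3},
  {"tx": 0.48, "ty": 0.36, "tz": 0, "yaw": 0, "claw": 0.3},
])

```text
time_s: 11.6
position: [0.5103, -0.1551, 0.1221]
tool_rot: [[0.802, 0.597, -0.001], [0.597, -0.802, -0.002], [-0.002, 0.001, -1.0]]
ft_force: [-3.6, -3.9, 5.9]
grip_width: 0.0199
gripper_force: 119.8
```

servo_tool([
  {"tx": 0.48, "ty": 0.36, "tz": 0, "yaw": 0, "claw": 0.3},
  {"tx": 0.48, "ty": 0.36, "tz": 0, "yaw": 0, "claw": 0.3},
  {"tx": 0.48, "ty": 0.36, "tz": 0, "yaw": 0, "claw": 0.3},
  {"tx": 0.48, "ty": 0.36, "tz": 0, "yaw": 0, "claw": 0.3},
  {"tx": 0.4, "ty": 0.3, "tz": 0, "yaw": 0, "claw": 0.3},
])

```text
time_s: 12.1
position: [0.5334, -0.1375, 0.1219]
tool_rot: [[0.802, 0.597, -0.001], [0.597, -0.802, -0.002], [-0.002, 0.001, -1.0]]
ft_force: [-3.2, -2.6, 4.9]
grip_width: 0.0202
gripper_force: 119.7
```

servo_tool([
  {"tx": 0.08, "ty": 0.06, "tz": 0.4, "yaw": 0, "claw": 0.3},
  {"tx": 0, "ty": 0, "tz": 1, "yaw": 0, "claw": 0.3},
  {"tx": 0, "ty": 0, "tz": 1, "yaw": 0, "claw": 0.3},
  {"tx": 0, "ty": 0, "tz": 0, "yaw": 0, "claw": 0.3},
  {"tx": 0, "ty": 0, "tz": 0, "yaw": 0, "claw": 0.3},
])

```text
time_s: 12.6
position: [0.5345, -0.1364, 0.146]
tool_rot: [[0.803, 0.596, 0.001], [0.596, -0.803, -0.0], [0.0, 0.0, -1.0]]
ft_force: [-0.3, -0.7, -2.4]
grip_width: 0.0201
gripper_force: 118.8
```

```bash
python3 see.py k
```

```text
12.6 [ 0.5345 -0.1364  0.146 ] yaw 36.62 f [-0.29 -0.71 -2.42] tq [0.03 0.   0.01]
```

View pics/k.png

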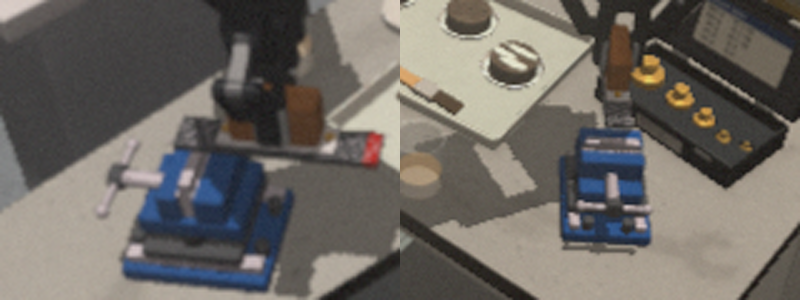

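The first stroke was steady at about 9 N and the file is clear of the plate, heel above the vice. Returning lifted, then the second stroke.

servo_tool([
  {"tx": -0.4, "ty": -0.3, "tz": 0, "yaw": 0, "claw": 0.3},
  {"tx": -0.9, "ty": -0.675, "tz": 0, "yaw": 0, "claw": 0.3},
  {"tx": -0.9, "ty": -0.675, "tz": 0, "yaw": 0, "claw": 0.3},
  {"tx": -0.9, "ty": -0.675, "tz": 0, "yaw": 0, "claw": 0.3},
  {"tx": -0.9, "ty": -0.675, "tz": 0, "yaw": 0, "claw": 0.3},
  {"tx": -0.9, "ty": -0.675, "tz": 0, "yaw": 0, "claw": 0.3},
  {"tx": -0.9, "ty": -0.675, "tz": 0, "yaw": 0, "claw": 0.3},
  {"tx": -0.9, "ty": -0.675, "tz": 0, "yaw": 0, "claw": 0.3},
  {"tx": -0.9, "ty": -0.675, "tz": 0, "yaw": 0, "claw": 0.3},
  {"tx": -0.9, "ty": -0.675, "tz": 0, "yaw": 0, "claw": 0.3},
  {"tx": -0.9, "ty": -0.675, "tz": 0, "yaw": 0, "claw": 0.3},
  {"tx": -0.44, "ty": -0.33, "tz": 0, "yaw": 0, "claw": 0.3},
  {"tx": 0, "ty": 0, "tz": 0, "yaw": 0, "claw": 0.3},
  {"tx": 0, "ty": 0, "tz": 0, "yaw": 0, "claw": 0.3},
])

```text
time_s: 14.1
position: [0.4362, -0.2102, 0.1458]
tool_rot: [[0.803, 0.596, 0.0], [0.596, -0.803, 0.0], [0.0, 0.0, -1.0]]
ft_force: [0.3, 1.1, -3.0]
grip_width: 0.0208
gripper_force: 118.8
```

servo_tool([
  {"tx": 0, "ty": 0, "tz": -0.8, "yaw": 0, "claw": 0.3},
  {"tx": 0, "ty": 0, "tz": -0.8, "yaw": 0, "claw": 0.3},
  {"tx": 0, "ty": 0, "tz": -0.4, "yaw": 0, "claw": 0.3},
  {"tx": 0, "ty": 0, "tz": -0.1, "yaw": 0, "claw": 0.3},
  {"tx": 0, "ty": 0, "tz": -0.1, "yaw": 0, "claw": 0.3},
  {"tx": 0, "ty": 0, "tz": -0.1, "yaw": 0, "claw": 0.3},
  {"tx": 0, "ty": 0, "tz": -0.1, "yaw": 0, "claw": 0.3},
  {"tx": 0.24, "ty": 0.18, "tz": -0.01, "yaw": 0, "claw": 0.3},
  {"tx": 0.48, "ty": 0.36, "tz": 0, "yaw": 0, "claw": 0.3},
  {"tx": 0.48, "ty": 0.36, "tz": 0, "yaw": 0, "claw": 0.3},
])

```text
time_s: 15.1
position: [0.4485, -0.2019, 0.1224]
tool_rot: [[0.803, 0.596, 0.001], [0.596, -0.803, -0.002], [-0.0, 0.003, -1.0]]
ft_force: [-2.7, -1.8, 4.8]
grip_width: 0.0206
gripper_force: 119.7
```

servo_tool([
  {"tx": 0.48, "ty": 0.36, "tz": -0.02, "yaw": 0, "claw": 0.3},
  {"tx": 0.48, "ty": 0.36, "tz": -0.01, "yaw": 0, "claw": 0.3},
  {"tx": 0.48, "ty": 0.36, "tz": 0, "yaw": 0, "claw": 0.3},
  {"tx": 0.48, "ty": 0.36, "tz": 0, "yaw": 0, "claw": 0.3},
  {"tx": 0.48, "ty": 0.36, "tz": 0, "yaw": 0, "claw": 0.3},
  {"tx": 0.48, "ty": 0.36, "tz": 0, "yaw": 0, "claw": 0.3},
])

```text
time_s: 15.7
position: [0.4773, -0.1804, 0.1222]
tool_rot: [[0.803, 0.596, 0.001], [0.596, -0.803, -0.003], [-0.001, 0.003, -1.0]]
ft_force: [-4.1, -2.4, 6.0]
grip_width: 0.0203
gripper_force: 119.8
```

servo_tool([
  {"tx": 0.48, "ty": 0.36, "tz": 0, "yaw": 0, "claw": 0.3},
  {"tx": 0.48, "ty": 0.36, "tz": 0, "yaw": 0, "claw": 0.3},
  {"tx": 0.48, "ty": 0.36, "tz": 0, "yaw": 0, "claw": 0.3},
  {"tx": 0.48, "ty": 0.36, "tz": 0, "yaw": 0, "claw": 0.3},
  {"tx": 0.48, "ty": 0.36, "tz": 0, "yaw": 0, "claw": 0.3},
  {"tx": 0.48, "ty": 0.36, "tz": 0, "yaw": 0, "claw": 0.3},
])

```text
time_s: 16.3
position: [0.5059, -0.1588, 0.1221]
tool_rot: [[0.803, 0.597, 0.0], [0.597, -0.803, -0.003], [-0.001, 0.002, -1.0]]
ft_force: [-3.4, -1.7, 5.1]
grip_width: 0.0201
gripper_force: 119.8
```

servo_tool([
  {"tx": 0.48, "ty": 0.36, "tz": -0.01, "yaw": 0, "claw": 0.3},
  {"tx": 0.48, "ty": 0.36, "tz": 0, "yaw": 0, "claw": 0.3},
  {"tx": 0.48, "ty": 0.36, "tz": -0.01, "yaw": 0, "claw": 0.3},
  {"tx": 0.48, "ty": 0.36, "tz": 0, "yaw": 0, "claw": 0.3},
  {"tx": 0.48, "ty": 0.36, "tz": 0, "yaw": 0, "claw": 0.3},
  {"tx": 0.4, "ty": 0.3, "tz": 0, "yaw": 0, "claw": 0.3},
])

```text
time_s: 16.9
position: [0.5338, -0.1377, 0.1218]
tool_rot: [[0.802, 0.597, -0.0], [0.597, -0.802, -0.002], [-0.002, 0.002, -1.0]]
ft_force: [-3.5, -2.4, 4.6]
grip_width: 0.0207
gripper_force: 119.7
```

servo_tool([
  {"tx": 0.08, "ty": 0.06, "tz": 0.45, "yaw": 0, "claw": 0.3},
  {"tx": 0, "ty": 0, "tz": 1, "yaw": 0, "claw": 0.3},
  {"tx": 0, "ty": 0, "tz": 1, "yaw": 0, "claw": 0.3},
  {"tx": 0, "ty": 0, "tz": 0, "yaw": 0, "claw": 0.3},
])

```text
time_s: 17.3
position: [0.5351, -0.1367, 0.1474]
tool_rot: [[0.803, 0.596, 0.003], [0.596, -0.803, -0.001], [0.002, 0.003, -1.0]]
ft_force: [-0.8, -1.4, -2.8]
grip_width: 0.0204
gripper_force: 118.8
```

servo_tool([
  {"tx": -0.4, "ty": -0.3, "tz": 0, "yaw": 0, "claw": 0.3},
  {"tx": -0.9, "ty": -0.675, "tz": 0, "yaw": 0, "claw": 0.3},
  {"tx": -0.9, "ty": -0.675, "tz": 0, "yaw": 0, "claw": 0.3},
  {"tx": -0.9, "ty": -0.675, "tz": 0, "yaw": 0, "claw": 0.3},
  {"tx": -0.9, "ty": -0.675, "tz": 0, "yaw": 0, "claw": 0.3},
  {"tx": -0.9, "ty": -0.675, "tz": 0, "yaw": 0, "claw": 0.3},
  {"tx": -0.9, "ty": -0.675, "tz": 0, "yaw": 0, "claw": 0.3},
  {"tx": -0.9, "ty": -0.675, "tz": 0, "yaw": 0, "claw": 0.3},
  {"tx": -0.9, "ty": -0.675, "tz": 0, "yaw": 0, "claw": 0.3},
  {"tx": -0.9, "ty": -0.675, "tz": 0, "yaw": 0, "claw": 0.3},
  {"tx": -0.9, "ty": -0.675, "tz": 0, "yaw": 0, "claw": 0.3},
  {"tx": -0.44, "ty": -0.33, "tz": 0, "yaw": 0, "claw": 0.3},
  {"tx": 0, "ty": 0, "tz": 0, "yaw": 0, "claw": 0.3},
  {"tx": 0, "ty": 0, "tz": 0, "yaw": 0, "claw": 0.3},
])

```text
time_s: 18.7
position: [0.4362, -0.2102, 0.1457]
tool_rot: [[0.803, 0.596, 0.0], [0.596, -0.803, -0.0], [0.0, 0.0, -1.0]]
ft_force: [0.3, 0.3, -3.4]
grip_width: 0.0203
gripper_force: 118.8
```

servo_tool([
  {"tx": 0, "ty": 0, "tz": -0.8, "yaw": 0, "claw": 0.3},
  {"tx": 0, "ty": 0, "tz": -0.8, "yaw": 0, "claw": 0.3},
  {"tx": 0, "ty": 0, "tz": -0.4, "yaw": 0, "claw": 0.3},
  {"tx": 0, "ty": 0, "tz": -0.1, "yaw": 0, "claw": 0.3},
  {"tx": 0, "ty": 0, "tz": -0.1, "yaw": 0, "claw": 0.3},
  {"tx": 0, "ty": 0, "tz": -0.1, "yaw": 0, "claw": 0.3},
  {"tx": 0, "ty": 0, "tz": -0.1, "yaw": 0, "claw": 0.3},
  {"tx": 0.24, "ty": 0.18, "tz": -0.05, "yaw": 0, "claw": 0.3},
  {"tx": 0.48, "ty": 0.36, "tz": 0, "yaw": 0, "claw": 0.3},
  {"tx": 0.48, "ty": 0.36, "tz": 0, "yaw": 0, "claw": 0.3},
])

```text
time_s: 19.7
position: [0.4484, -0.2021, 0.122]
tool_rot: [[0.803, 0.596, 0.001], [0.596, -0.803, -0.003], [-0.001, 0.003, -1.0]]
ft_force: [-3.7, -3.0, 7.9]
grip_width: 0.0197
gripper_force: 119.9
```

servo_tool([
  {"tx": 0.48, "ty": 0.36, "tz": 0, "yaw": 0, "claw": 0.3},
  {"tx": 0.48, "ty": 0.36, "tz": 0, "yaw": 0, "claw": 0.3},
  {"tx": 0.48, "ty": 0.36, "tz": 0, "yaw": 0, "claw": 0.3},
  {"tx": 0.48, "ty": 0.36, "tz": 0, "yaw": 0, "claw": 0.3},
  {"tx": 0.48, "ty": 0.36, "tz": 0, "yaw": 0, "claw": 0.3},
  {"tx": 0.48, "ty": 0.36, "tz": 0, "yaw": 0, "claw": 0.3},
])

```text
time_s: 20.3
position: [0.4773, -0.1805, 0.1221]
tool_rot: [[0.803, 0.596, 0.001], [0.596, -0.803, -0.003], [-0.001, 0.003, -1.0]]
ft_force: [-4.0, -2.2, 7.7]
grip_width: 0.0201
gripper_force: 119.9
```

servo_tool([
  {"tx": 0.48, "ty": 0.36, "tz": 0, "yaw": 0, "claw": 0.3},
  {"tx": 0.48, "ty": 0.36, "tz": 0, "yaw": 0, "claw": 0.3},
  {"tx": 0.48, "ty": 0.36, "tz": -0.01, "yaw": 0, "claw": 0.3},
  {"tx": 0.48, "ty": 0.36, "tz": 0, "yaw": 0, "claw": 0.3},
  {"tx": 0.48, "ty": 0.36, "tz": -0.01, "yaw": 0, "claw": 0.3},
  {"tx": 0.48, "ty": 0.36, "tz": 0, "yaw": 0, "claw": 0.3},
])

```text
time_s: 20.9
position: [0.5059, -0.1589, 0.1219]
tool_rot: [[0.803, 0.597, 0.001], [0.597, -0.803, -0.003], [-0.001, 0.003, -1.0]]
ft_force: [-4.1, -2.9, 6.0]
grip_width: 0.0203
gripper_force: 119.9
```

servo_tool([
  {"tx": 0.48, "ty": 0.36, "tz": -0.01, "yaw": 0, "claw": 0.3},
  {"tx": 0.48, "ty": 0.36, "tz": 0, "yaw": 0, "claw": 0.3},
  {"tx": 0.48, "ty": 0.36, "tz": -0.01, "yaw": 0, "claw": 0.3},
  {"tx": 0.48, "ty": 0.36, "tz": 0, "yaw": 0, "claw": 0.3},
  {"tx": 0.48, "ty": 0.36, "tz": 0, "yaw": 0, "claw": 0.3},
  {"tx": 0.4, "ty": 0.3, "tz": 0, "yaw": 0, "claw": 0.3},
])

```text
time_s: 21.5
position: [0.5338, -0.1378, 0.1215]
tool_rot: [[0.802, 0.597, -0.0], [0.597, -0.802, -0.003], [-0.002, 0.002, -1.0]]
ft_force: [-3.9, -2.3, 6.1]
grip_width: 0.0206
gripper_force: 119.9
```

servo_tool([
  {"tx": 0.08, "ty": 0.06, "tz": 0.5, "yaw": 0, "claw": 0.3},
  {"tx": 0, "ty": 0, "tz": 1, "yaw": 0, "claw": 0.3},
  {"tx": 0, "ty": 0, "tz": 1, "yaw": 0, "claw": 0.3},
  {"tx": 0, "ty": 0, "tz": 0, "yaw": 0, "claw": 0.3},
])

```text
time_s: 21.9
position: [0.5351, -0.1368, 0.1474]
tool_rot: [[0.803, 0.596, 0.003], [0.596, -0.803, -0.001], [0.002, 0.003, -1.0]]
ft_force: [0.3, -0.2, -2.9]
grip_width: 0.0203
gripper_force: 118.8
```

Strokes two and three held 8–11 N. One more for margin.

servo_tool([
  {"tx": -0.4, "ty": -0.3, "tz": 0, "yaw": 0, "claw": 0.3},
  {"tx": -0.9, "ty": -0.675, "tz": 0, "yaw": 0, "claw": 0.3},
  {"tx": -0.9, "ty": -0.675, "tz": 0, "yaw": 0, "claw": 0.3},
  {"tx": -0.9, "ty": -0.675, "tz": 0, "yaw": 0, "claw": 0.3},
  {"tx": -0.9, "ty": -0.675, "tz": 0, "yaw": 0, "claw": 0.3},
  {"tx": -0.9, "ty": -0.675, "tz": 0, "yaw": 0, "claw": 0.3},
  {"tx": -0.9, "ty": -0.675, "tz": 0, "yaw": 0, "claw": 0.3},
  {"tx": -0.9, "ty": -0.675, "tz": 0, "yaw": 0, "claw": 0.3},
  {"tx": -0.9, "ty": -0.675, "tz": 0, "yaw": 0, "claw": 0.3},
  {"tx": -0.9, "ty": -0.675, "tz": 0, "yaw": 0, "claw": 0.3},
  {"tx": -0.9, "ty": -0.675, "tz": 0, "yaw": 0, "claw": 0.3},
  {"tx": -0.44, "ty": -0.33, "tz": 0, "yaw": 0, "claw": 0.3},
  {"tx": 0, "ty": 0, "tz": 0, "yaw": 0, "claw": 0.3},
  {"tx": 0, "ty": 0, "tz": 0, "yaw": 0, "claw": 0.3},
])

```text
time_s: 23.3
position: [0.4362, -0.2102, 0.1458]
tool_rot: [[0.803, 0.596, 0.0], [0.596, -0.803, 0.0], [0.0, 0.0, -1.0]]
ft_force: [-0.5, -0.2, -2.7]
grip_width: 0.0205
gripper_force: 118.8
```

servo_tool([
  {"tx": 0, "ty": 0, "tz": -0.8, "yaw": 0, "claw": 0.3},
  {"tx": 0, "ty": 0, "tz": -0.8, "yaw": 0, "claw": 0.3},
  {"tx": 0, "ty": 0, "tz": -0.4, "yaw": 0, "claw": 0.3},
  {"tx": 0, "ty": 0, "tz": -0.1, "yaw": 0, "claw": 0.3},
  {"tx": 0, "ty": 0, "tz": -0.1, "yaw": 0, "claw": 0.3},
  {"tx": 0, "ty": 0, "tz": -0.1, "yaw": 0, "claw": 0.3},
  {"tx": 0, "ty": 0, "tz": -0.1, "yaw": 0, "claw": 0.3},
  {"tx": 0.24, "ty": 0.18, "tz": -0.05, "yaw": 0, "claw": 0.3},
  {"tx": 0.48, "ty": 0.36, "tz": 0, "yaw": 0, "claw": 0.3},
  {"tx": 0.48, "ty": 0.36, "tz": 0, "yaw": 0, "claw": 0.3},
])

```text
time_s: 24.3
position: [0.4485, -0.202, 0.1221]
tool_rot: [[0.803, 0.596, 0.001], [0.596, -0.803, -0.002], [-0.001, 0.003, -1.0]]
ft_force: [-2.2, -3.7, 6.2]
grip_width: 0.0207
gripper_force: 119.8
```

servo_tool([
  {"tx": 0.48, "ty": 0.36, "tz": 0, "yaw": 0, "claw": 0.3},
  {"tx": 0.48, "ty": 0.36, "tz": 0, "yaw": 0, "claw": 0.3},
  {"tx": 0.48, "ty": 0.36, "tz": 0, "yaw": 0, "claw": 0.3},
  {"tx": 0.48, "ty": 0.36, "tz": 0, "yaw": 0, "claw": 0.3},
  {"tx": 0.48, "ty": 0.36, "tz": 0, "yaw": 0, "claw": 0.3},
  {"tx": 0.48, "ty": 0.36, "tz": 0, "yaw": 0, "claw": 0.3},
])

```text
time_s: 24.9
position: [0.4773, -0.1804, 0.1221]
tool_rot: [[0.803, 0.597, 0.001], [0.597, -0.803, -0.003], [-0.001, 0.003, -1.0]]
ft_force: [-3.2, -2.4, 5.4]
grip_width: 0.0204
gripper_force: 119.8
```

servo_tool([
  {"tx": 0.48, "ty": 0.36, "tz": 0, "yaw": 0, "claw": 0.3},
  {"tx": 0.48, "ty": 0.36, "tz": 0, "yaw": 0, "claw": 0.3},
  {"tx": 0.48, "ty": 0.36, "tz": -0.01, "yaw": 0, "claw": 0.3},
  {"tx": 0.48, "ty": 0.36, "tz": 0, "yaw": 0, "claw": 0.3},
  {"tx": 0.48, "ty": 0.36, "tz": -0.01, "yaw": 0, "claw": 0.3},
  {"tx": 0.48, "ty": 0.36, "tz": 0, "yaw": 0, "claw": 0.3},
])

```text
time_s: 25.5
position: [0.5059, -0.1588, 0.1219]
tool_rot: [[0.803, 0.597, 0.001], [0.597, -0.803, -0.003], [-0.001, 0.003, -1.0]]
ft_force: [-4.1, -3.1, 6.4]
grip_width: 0.0204
gripper_force: 119.8
```

servo_tool([
  {"tx": 0.48, "ty": 0.36, "tz": -0.01, "yaw": 0, "claw": 0.3},
  {"tx": 0.48, "ty": 0.36, "tz": 0, "yaw": 0, "claw": 0.3},
  {"tx": 0.48, "ty": 0.36, "tz": -0.01, "yaw": 0, "claw": 0.3},
  {"tx": 0.48, "ty": 0.36, "tz": 0, "yaw": 0, "claw": 0.3},
  {"tx": 0.48, "ty": 0.36, "tz": 0, "yaw": 0, "claw": 0.3},
  {"tx": 0.4, "ty": 0.3, "tz": 0, "yaw": 0, "claw": 0.3},
])

```text
time_s: 26.1
position: [0.5338, -0.1378, 0.1216]
tool_rot: [[0.802, 0.597, -0.0], [0.597, -0.802, -0.003], [-0.002, 0.002, -1.0]]
ft_force: [-3.2, -2.6, 5.4]
grip_width: 0.0202
gripper_force: 119.8
```

servo_tool([
  {"tx": 0.08, "ty": 0.06, "tz": 0.5, "yaw": 0, "claw": 0.3},
  {"tx": 0, "ty": 0, "tz": 1.5, "yaw": 0, "claw": 0.3},
  {"tx": 0, "ty": 0, "tz": 2, "yaw": 0, "claw": 0.3},
  {"tx": 0, "ty": 0, "tz": 2, "yaw": 0, "claw": 0.3},
  {"tx": 0, "ty": 0, "tz": 2, "yaw": 0, "claw": 0.3},
  {"tx": 0, "ty": 0, "tz": 0, "yaw": 0, "claw": 0.3},
  {"tx": 0, "ty": 0, "tz": 0, "yaw": 0, "claw": 0.3},
])

```text
time_s: 26.8
position: [0.5343, -0.1363, 0.2003]
tool_rot: [[0.803, 0.596, -0.0], [0.596, -0.803, 0.0], [0.0, -0.0, -1.0]]
ft_force: [-1.0, 0.3, -2.5]
grip_width: 0.0205
gripper_force: 118.7
```

servo_tool([
  {"tx": -0.2, "ty": 1.5, "tz": 0, "yaw": -1, "claw": 0.3},
  {"tx": -0.4, "ty": 3, "tz": 0, "yaw": -1.7, "claw": 0.3},
  {"tx": -0.6, "ty": 4, "tz": 0, "yaw": -1.8, "claw": 0.3},
  {"tx": -0.6, "ty": 4, "tz": 0, "yaw": -1.8, "claw": 0.3},
  {"tx": -0.6, "ty": 4, "tz": 0, "yaw": -1.8, "claw": 0.3},
  {"tx": -0.6, "ty": 4, "tz": 0, "yaw": -1.8, "claw": 0.3},
  {"tx": -0.6, "ty": 4, "tz": 0, "yaw": -1.8, "claw": 0.3},
  {"tx": -0.6, "ty": 4, "tz": 0, "yaw": -1.8, "claw": 0.3},
  {"tx": -0.6, "ty": 4, "tz": 0, "yaw": -1.8, "claw": 0.3},
  {"tx": -0.6, "ty": 4, "tz": 0, "yaw": -1.8, "claw": 0.3},
  {"tx": -0.6, "ty": 4, "tz": 0, "yaw": -1.8, "claw": 0.3},
  {"tx": -0.6, "ty": 4, "tz": 0, "yaw": -1.8, "claw": 0.3},
  {"tx": -0.6, "ty": 4, "tz": 0, "yaw": -1.8, "claw": 0.3},
  {"tx": -0.5, "ty": 3, "tz": 0, "yaw": -0.4, "claw": 0.3},
  {"tx": -0.16, "ty": 1.6, "tz": 0, "yaw": 0, "claw": 0.3},
  {"tx": 0, "ty": 0, "tz": 0, "yaw": 0, "claw": 0.3},
  {"tx": 0, "ty": 0, "tz": 0, "yaw": 0, "claw": 0.3},
])

```text
time_s: 28.5
position: [0.4559, 0.3938, 0.1999]
tool_rot: [[0.971, 0.237, -0.001], [0.237, -0.971, -0.001], [-0.001, 0.001, -1.0]]
ft_force: [-0.4, 0.5, -2.3]
grip_width: 0.02
gripper_force: 118.5
```

servo_tool([
  {"tx": 0, "ty": 0, "tz": -3, "yaw": 0, "claw": 0.3},
  {"tx": 0, "ty": 0, "tz": -4, "yaw": 0, "claw": 0.3},
  {"tx": 0, "ty": 0, "tz": -4, "yaw": 0, "claw": 0.3},
  {"tx": 0, "ty": 0, "tz": -3, "yaw": 0, "claw": 0.3},
  {"tx": 0, "ty": 0, "tz": -0.5, "yaw": 0, "claw": 0.3},
  {"tx": 0, "ty": 0, "tz": 0, "yaw": 0, "claw": 0.3},
  {"tx": 0, "ty": 0, "tz": 0, "yaw": 0, "claw": 0.3},
])

```text
time_s: 29.2
position: [0.457, 0.3946, 0.0577]
tool_rot: [[0.972, 0.237, 0.003], [0.237, -0.972, 0.001], [0.003, -0.001, -1.0]]
ft_force: [0.2, -0.1, -2.1]
grip_width: 0.0206
gripper_force: 118.5
```

```bash
python3 look.py m 2>/dev/null
```

```text
29.2 [0.457  0.3946 0.0577] yang -76.32 q6 105.9047757705944 f [ 0.24 -0.15 -2.1 ]
grip top 695 0.05248939853116439 ((484.17010498046875, 401.9961242675781), (3.913820743560791, 21.368732452392578), 12.29102897644043)
mat 10736 ((456.0520324707031, 394.9693908691406), (179.1292724609375, 55.97072982788086), 13.566825866699219)
red [0.5174 0.4101 0.029 ]
```

View pics/m.png

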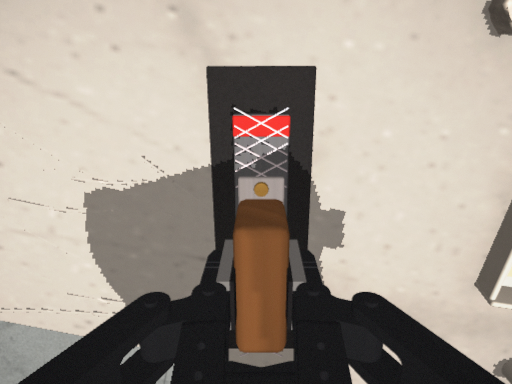

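The file is centred and aligned over the mat (file axis x≈262, mat 208–315). Lowering.

servo_tool([
  {"tx": -0.05, "ty": 0, "tz": -0.6, "yaw": 0, "claw": 0.3},
  {"tx": 0, "ty": 0, "tz": -0.6, "yaw": 0, "claw": 0.3},
  {"tx": 0, "ty": 0, "tz": -0.4, "yaw": 0, "claw": 0.3},
  {"tx": 0, "ty": 0, "tz": -0.2, "yaw": 0, "claw": 0.3},
  {"tx": 0, "ty": 0, "tz": 0, "yaw": 0, "claw": 0.3},
  {"tx": 0, "ty": 0, "tz": 0, "yaw": 0, "claw": 0.3},
], newtons=60)

```text
time_s: 29.85
position: [0.4552, 0.3946, 0.0381]
tool_rot: [[0.971, 0.237, -0.0], [0.237, -0.971, -0.0], [-0.0, 0.0, -1.0]]
ft_force: [-2.8, -2.6, 3.3]
grip_width: 0.0203
gripper_force: 119.4
```

servo_tool([
  {"tx": 0, "ty": 0, "tz": -0.05, "yaw": 0, "claw": 0.3},
  {"tx": 0, "ty": 0, "tz": -0.05, "yaw": 0, "claw": 0.3},
  {"tx": 0, "ty": 0, "tz": 0, "yaw": 0, "claw": 0.3},
])

```text
time_s: 30.15
position: [0.4552, 0.3946, 0.0381]
tool_rot: [[0.971, 0.237, 0.0], [0.237, -0.971, 0.0], [0.0, 0.0, -1.0]]
ft_force: [-5.2, -3.9, 10.7]
grip_width: 0.0205
gripper_force: 120.7
```

servo_tool([
  {"tx": 0, "ty": 0, "tz": 0.08, "yaw": 0, "claw": 0.3},
  {"tx": 0, "ty": 0, "tz": 0, "yaw": 0, "claw": 2},
  {"tx": 0, "ty": 0, "tz": 0, "yaw": 0, "claw": 2.6},
  {"tx": 0, "ty": 0, "tz": 0, "yaw": 0, "claw": 3.5},
  {"tx": 0, "ty": 0, "tz": 0, "yaw": 0, "claw": 4.5},
  {"tx": 0, "ty": 0, "tz": 0, "yaw": 0, "claw": 5},
  {"tx": 0, "ty": 0, "tz": 0, "yaw": 0, "claw": 5},
])

```text
time_s: 30.85
position: [0.4555, 0.3946, 0.0375]
tool_rot: [[0.971, 0.237, 0.0], [0.237, -0.971, 0.0], [0.0, -0.0, -1.0]]
ft_force: [0.3, 0.5, -0.2]
grip_width: 0.0498
gripper_force: 0.0
```

servo_tool([
  {"tx": 0, "ty": 0, "tz": 0.5, "yaw": 0, "claw": 5},
  {"tx": 0, "ty": 0, "tz": 2, "yaw": 0, "claw": 5},
  {"tx": 0, "ty": 0, "tz": 4, "yaw": 0, "claw": 6},
  {"tx": 0, "ty": 0, "tz": 4, "yaw": 0, "claw": 6},
  {"tx": 0, "ty": 0, "tz": 4, "yaw": 0, "claw": 6},
  {"tx": 0, "ty": 0, "tz": 2, "yaw": 0, "claw": 6},
  {"tx": 0, "ty": 0, "tz": 0, "yaw": 0, "claw": 6},
  {"tx": 0, "ty": 0, "tz": 0, "yaw": 0, "claw": 6},
])

```text
time_s: 31.65
position: [0.4551, 0.3945, 0.2024]
tool_rot: [[0.971, 0.237, -0.0], [0.237, -0.971, -0.0], [-0.0, 0.0, -1.0]]
ft_force: [-0.8, 0.6, -0.6]
grip_width: 0.0601
gripper_force: 0.0
```

```bash
python3 look.py n; python3 see.py n2; python3 - <<'E'
from h import *
z=np.load("/tmp/s2.npz");w=z["w"]
M=(w[...,2]>.015)&(w[...,2]<.09)&(w[...,0]>.25)&(w[...,0]<.445)&(abs(w[...,1]-.1)<.2)
k,L,s,c=cv2.connectedComponentsWithStats(M.astype(np.uint8))
for i in range(1,k):
    if s[i,4]>15:q=w[L==i];print(" obj",s[i,4],q.min(0).round(3),q.max(0).round(3))
E
```

```text
31.65 [0.4551 0.3945 0.2024] yang -76.28 q6 105.94138099792227 f [-0.82  0.58 -0.57]
grip top 1560 0.050001718649367005 ((455.51324462890625, 395.81036376953125), (58.46906280517578, 21.419572830200195), 13.565838813781738)
mat 5918 ((455.4982604980469, 395.0638122558594), (177.96981811523438, 55.65168762207031), 13.947915077209473)
red [0.5156 0.41   0.0095]
31.7 [0.455  0.3943 0.2016] yaw 13.72 f [-0.76  0.22 -0.26] tq [-0.04  0.02  0.04]
 obj 64 [0.384 0.186 0.015] [0.401 0.205 0.041]
 obj 577 [ 0.356 -0.045  0.015] [0.409 0.006 0.072]
 obj 32 [0.411 0.092 0.015] [0.424 0.108 0.03 ]
```

View pics/n.png

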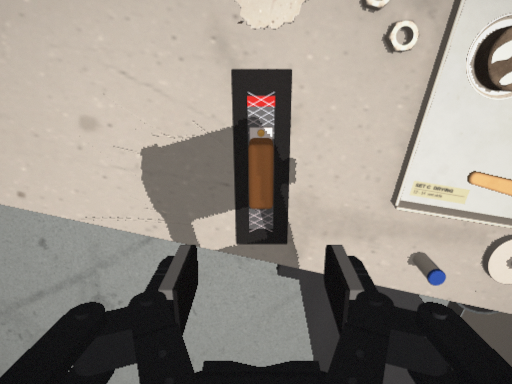

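The file stands centred on the mat (grip at (261,172), within 1 mm of the mat's middle). The bystanders have not moved and the gripper is clear.

```bash
python3 -c "
from rig import env
print(env.close_job())"
```

```text
the job is handed in; nothing more can be done
None
```

I filed the plate with four full forward strokes (sampled press about 8–11 N), lifting clear on every return, then set the file back teeth down within 1 mm of the mat's middle, let go and handed the job in at about 32 s.

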